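Put the hand stamp home in its drawer pocket and shut the drawer

ROBOT

A 7-joint arm with a two-finger parallel gripper is mounted at the origin on the work surface. World frame = base frame: x ahead of the robot, y to its left, z up, the work surface at z = 0. Lengths are in m, angles in rad, forces in N, time in s.
With the tool pointing down it reaches from about 0.425 to 0.875 m from the base axis. Payload 4.7 kg.
Tool frame: the origin (TCP) lies on the centre line of the jaws, within the pads' length; the fingertips stand 8 mm ahead of it and the grasp point (between the pads) lies 11 mm behind it; z points along the fingers, y is the line along which they close (so a half turn about z gives the same grasp; the last joint's range is limited). The gripper opens to 87 mm and grips with 3 to 60 N. Pads are 19 mm wide; open, the fingers measure 117 mm over their backs; the gripper's body (75 mm by 190 mm) begins 51 mm behind the grasp point.
Start: joints at [-1.135, 0.321, -0.07, 1.45, 0.023, 1.371, -0.057], TCP at [0.266, 0.593, 0.231] pointing down, gripper open.
Joint ranges: [-2.86, 2.86], [-0.3, 2.09], [-1.38, 1.24], [0.06, 2.45], [-1.56, 4.7], [0.09, 2.05], [-2.69, 2.69]. Speed limits (rad/s): [2.57, 2.57, 3.14, 3.14, 3.14, 3.14, 3.14].

INTERFACE

Orientations are given as a 3x3 rotation matrix whose columns are the frame's x, y, z axes.
In Python, from workcell import telemetry, eyes, robot gives the robot as it stands.
- The arm moves only by the tool play_rows, never from a script. Its argument "series" is a list of rows, each an object of numbers: "claw": the closure, from 0 (fully open) to 1 (shut); "x", "y", "z": the shift along the tool's x, y, z in cm; "twist": the turn about the tool's z in degrees. A call has 1 to 12 rows; each row is the pose to reach, as a shift and turn from the pose commanded when the call began, along the tool's axes at that moment; what a row does not reach only later rows make up. A row lasts 1/10 s, in which the tool goes at most 50 mm and 8.59 degrees, less where a joint would pass 70% of its speed; a pose out of reach is approached as far as the arm can. A call with a gripper value outside its range is refused whole. The fingers move at their own pace and stop on an object; "squeeze" is the grip in N (left out, the last holds). Time passes only in rows, so rows that repeat a pose let the fingers close. It gives the time, the measured TCP pose, the force, the opening and the grip force at its end, in the units of the state.
- telemetry.read_state(): the state, without advancing time (a new reading comes with each control period).
- eyes.read_camera(name): name is "side" or "top" or "wrist"; returns the picture (384x512x3 uint8, red, green, blue); there is no depth.
- eyes.camera_info(name): a dict with "fx", "fy", "cx", "cy" (pixels), "distortion" ([k1, k2, p1, p2, k3] as OpenCV has them; the pictures are not rectified), "xyz" and "attitude" of the camera in the world. Camera axes: x right, y down, z forward; pixel columns grow to the right and rows downward; lengths in m; the calibration is good to about 2 mm. A picture is of the moment at which its call begins: read the wrist's pose just before it. camera_info takes no time and is no camera call; for the wrist camera it gives the pose at the moment of the call.
- robot.job_done(): hands the job in; it is judged then, once.
The state is a dict: "t": time; "joints": joint angles; "dq": joint speeds; "tau": joint torques, N m; "eef_pos": TCP position; "tool_rot": TCP orientation; "contact_force": force on the tool from outside, world axes, zero at the start; "wrist_torque": the same for the moment, N m; "opening": opening from 0.0 (shut) to 1.0 (fully open); "grip_force": force on a finger pad.
Only numpy, scipy, OpenCV 4.12 (cv2) and the standard library are available. Lean on these libraries where they do the work, as an engineer would, in place of code of your own. Each camera call takes 0.05 s, during which the arm holds its last target. There are 200 camera calls.

TASK

Put the wooden hand stamp away upright in the hexagonal pocket of the open top drawer: shuffle it gently in the pocket until it drops fully home on the pocket's floor, let go of it, and then push the drawer fully shut with the stamp inside. Do not press hard on the stamp or the drawer unit, and leave the other things on the desk as they are.

Things in the scene. Friction and masses are not known exactly. Their poses are not given: they have to be found in the camera images.
- stamp_center (a point): Centre, half-way up, of the upright wooden hand stamp on the desk right of the drawer unit, any yaw. z up, 22 mm above its underside. Hexagonal foot 34 mm across flats, 39 mm across corners, 12 mm high, two flats facing its +x and -x; above it a bar handle 32 mm long (its x), 20 mm thick (its y), up to 44 mm above the underside. Grip across the 20 mm, along its y.
- pocket (a point): Nominal centre of the pocket's floor in the top drawer; moves with the drawer. Axes are the drawer's: it shuts along +x, z up. The true pocket is off by up to 6 mm in x, up to 6 mm in y and 0.05 rad in yaw, not shown by this pose: find it by feel. A seated stamp's centre is 22 mm above this point; if it missed the hole, 32 mm, and then it hits the unit's top (underside 53 mm above) on shutting.
- front (a point): Point on the outer face of the top drawer's front panel, mid-width, 10 mm below its upper edge: push here along +x (axes are the drawer's). Panel 176 mm wide, 58 mm high, 6 mm thick, 55 mm to -x of the pocket, rising 53 mm above the pocket floor. A pull lip sticks out 12 mm, 35 mm below this point. Drawer side walls: 31 mm above the pocket floor, 78 mm to either side of it.
- topdrawer (a joint): How far the top drawer is open, in m: 0 is fully shut, 0.125 fully open. It starts 0.100 to 0.120 open, slides with about 5 N of friction and stays where it is left.
- unit: Teal plastic mini drawer unit with three drawers, fixed to the desk: 200 mm deep (its x), 180 mm wide (its y), 165 mm high. Origin at the centre of its underside; the drawers open towards its -x. The two lower drawers stay shut.
- stamp: The same hand stamp (light wood handle, black foot), 84 to 168 g; origin at the centre of its underside.
- dice: Chunky white dice, 30 mm, loose on the desk; leave alone. Origin under its centre.
- clothespeg: Wooden clothes peg with a spring, lying on the desk, 74 mm long (its x), about 16 mm wide, 11 mm high; leave alone. Origin under its centre.
- cup: Stainless steel cup, 76 mm wide, 90 mm high; leave alone. Origin under its centre.
- pencilpot: Beige ceramic pot, 84 mm wide and 100 mm high, with pencils up to 185 mm high; leave alone. Origin under its centre.
- block_top (a point): Nominal centre of the top of the wooden block, 10 mm above pocket, off by the same hidden amounts. The hexagonal block, 72 mm across flats, 10 mm high, is stuck carelessly but firmly to the drawer floor. In it is the pocket: a hexagonal hole 38 mm across flats, 10 mm deep, down to the drawer floor; two of its flats face nominally +x and -x.
Mind the look-alikes: they are no part of the job. There is more than one size of the stamp; the job needs the smallest.

How it is judged:
By the outcome, as a careful person would: the job done as asked, in the order asked, and still so for the second after the job is handed in, with the robot touching nothing.
It also fails if it takes over 72 s, if anything falls off the work surface, if the arm or the gripper's body presses on something with over 40 N, if the wrist force passes 120 N, or if a joint passes its speed limit or range.

## Working session

There is one attempt and no reset: what is moved stays moved. The work goes in short steps, Python scripts to look and compute and a tool call to move; the robot and the scene stay as the last step left them, time stands still between calls to the robot, and variables do not carry over. Pictures are saved under pics/ and viewed, at most 10 in all, crops included, and the job is handed in when it is done.

Besides the shell and the picture viewer there is one more tool, called after "Request:" as name(argument=value, ...), one argument or row to a line, values as JSON. play_rows: Moves the arm, as the interface text tells. Its arguments: {"type":"object","properties":{"series":{"type":"array","items":{"type":"object","properties":{"claw":{"type":"number"},"x":{"type":"number"},"y":{"type":"number"},"z":{"type":"number"},"twist":{"type":"number"}}}},"squeeze":{"type":"number"}},"required":["series"]}

```bash
ls; mkdir -p pics; cat > h.py <<'E'
import numpy as np, cv2
from workcell import telemetry, eyes, robot
def info(n):
    c=eyes.camera_info(n); K=np.array([[c['fx'],0,c['cx']],[0,c['fy'],c['cy']],[0,0,1.]])
    return K,np.array(c['distortion'],float),np.array(c['xyz'],float),np.array(c['attitude'],float).reshape(3,3)
def rays(n,uv,I=None):
    K,D,p,R=I or info(n)
    q=cv2.undistortPoints(np.array(uv,float).reshape(-1,1,2),K,D).reshape(-1,2)
    return p,np.c_[q,np.ones(len(q))]@R.T
def onz(n,uv,z,I=None):
    p,d=rays(n,uv,I); return p+d*((z-p[2])/d[:,2])[:,None]
def proj(n,P,I=None):
    K,D,p,R=I or info(n)
    return cv2.projectPoints(((np.array(P,float).reshape(-1,3)-p)@R).reshape(-1,1,3),np.zeros(3),np.zeros(3),K,D)[0].reshape(-1,2)
def snap(n,f):
    im=eyes.read_camera(n)[...,::-1].copy(); cv2.imwrite('pics/'+f,im); return im
E
python3 - <<'E'
from h import *
s=telemetry.read_state(); print({k:np.round(v,3).tolist() for k,v in s.items()})
a=snap('top','top0.png'); b=snap('side','side0.png')
for n in('top','side','wrist'): print(n,info(n))
E
```

```text
pics
{'t': 0.0, 'joints': [-1.135, 0.322, -0.07, 1.452, 0.023, 1.371, -0.057], 'dq': [0.0, -0.002, 0.003, 0.0, 0.001, -0.001, 0.002], 'tau': [0.0, -49.129, -0.404, -31.253, -0.064, 0.044, 0.0], 'eef_pos': [0.266, 0.593, 0.229], 'tool_rot': [[-0.912, 0.409, -0.001], [0.409, 0.912, -0.002], [-0.0, -0.002, -1.0]], 'contact_force': [-0.417, -0.456, -0.534], 'wrist_torque': [-0.062, -0.036, 0.004], 'grip_force': 0.0, 'opening': 1.001}
top (array([[433.30338398,   0.        , 249.75012687],
       [  0.        , 433.30338398, 197.1211049 ],
       [  0.        ,   0.        ,   1.        ]]), array([-0.13113877,  0.        ,  0.        ,  0.        ,  0.        ]), array([0.43757033, 0.0290921 , 1.25993924]), array([[-2.24705589e-02, -9.89362683e-01,  1.43723889e-01],
       [-9.99747400e-01,  2.21713594e-02, -3.68322401e-03],
       [ 4.57490385e-04, -1.43770349e-01, -9.89610973e-01]]))
side (array([[347.87417987,   0.        , 257.68605566],
       [  0.        , 347.87417987, 193.64329257],
       [  0.        ,   0.        ,   1.        ]]), array([-0.0761888,  0.       ,  0.       ,  0.       ,  0.       ]), array([0.31427027, 0.72590154, 0.93707308]), array([[-0.91888183, -0.28015712,  0.27779159],
       [-0.39434108,  0.67413018, -0.62453471],
       [-0.01229985, -0.68341824, -0.72992344]]))
wrist (array([[268.73455253,   0.        , 253.9849879 ],
       [  0.        , 268.73455253, 194.63076056],
       [  0.        ,   0.        ,   1.        ]]), array([0.01955774, 0.        , 0.        , 0.        , 0.        ]), array([0.19546706, 0.62495441, 0.3832011 ]), array([[ 0.41056482,  0.87467487,  0.25764393],
       [ 0.91183049, -0.39343208, -0.11737272],
       [-0.00129758,  0.2831167 , -0.95908459]]))
```

View pics/top0.png

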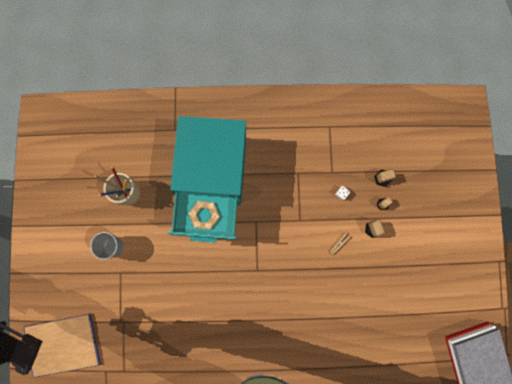

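View pics/side0.png

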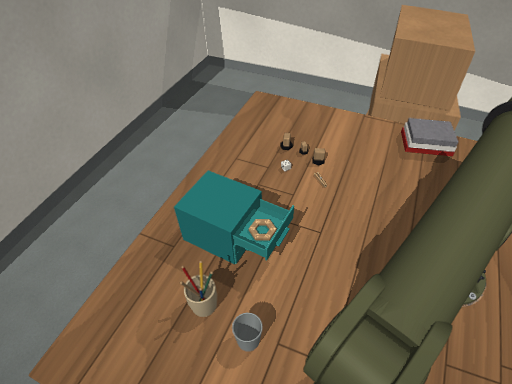

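The top view shows the drawer unit at about (208,180), with the wooden block and its pocket at (204,214). Three stamps sit at (386,177), (385,203) and (375,228), and the middle one is the smallest. The side view agrees. I'll measure the stamps and the unit next.

```bash
python3 - <<'E'
from h import *
a=cv2.imread('pics/top0.png'); I=info('top')
hsv=cv2.cvtColor(a,cv2.COLOR_BGR2HSV)
print('stamps',onz('top',[(386,177),(385,203),(375,228)],0.03,I).round(3).tolist())
m=cv2.inRange(hsv,(80,120,60),(100,255,255))
c=max(cv2.findContours(m,0,2)[0],key=cv2.contourArea)
print(cv2.approxPolyDP(c,3,True).reshape(-1,2).tolist(), cv2.boundingRect(c))
# unit top corners picked by eye
print('top corners',onz('top',[(178,118),(245,121),(241,197),(172,191)],0.165,I).round(3).tolist())
print('block',onz('top',[(204,214)],0.12,I).round(3))
cv2.imwrite('pics/crop0.png',np.hstack([cv2.resize(a[110:250,160:260],None,fx=4,fy=4,interpolation=2),cv2.resize(a[160:300,325:425][:140],None,fx=4,fy=4,interpolation=2)]))
E
```

```text
stamps [[0.667, -0.376, 0.03], [0.59, -0.367, 0.03], [0.519, -0.333, 0.03]]
[[179, 117], [171, 185], [176, 201], [170, 233], [209, 241], [216, 237], [235, 238], [244, 121]] (170, 117, 75, 125)
top corners [[0.812, 0.21, 0.165], [0.799, 0.033, 0.165], [0.597, 0.047, 0.165], [0.617, 0.224, 0.165]]
block [[0.561 0.147 0.12 ]]
```

View pics/crop0.png

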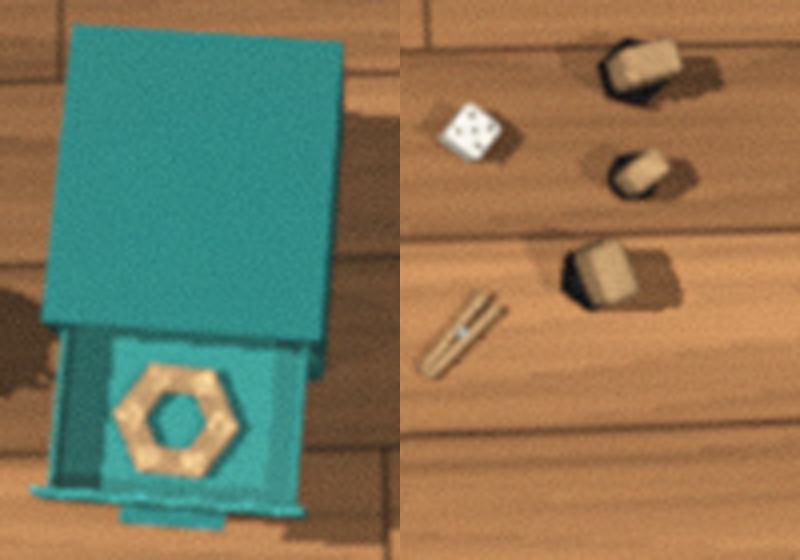

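The crop shows the unit turned by about -4°, and the block with its hole in the open drawer. The smallest stamp is near crop (640,172), with its bar along about -60° world yaw. I'll work out the move to hover over it.

```bash
cat >> h.py <<'E'
def plan(P,yaw_y=None,ref=None):
    "shift (cm) in tool axes to world P, twist (deg) to bring tool y to world yaw (deg)"
    s=telemetry.read_state(); R=np.array(s['tool_rot']).reshape(3,3); p=np.array(s['eef_pos'])
    d=R.T@(np.array(P)-p)*100; cur=np.degrees(np.arctan2(R[1,1],R[0,1]))
    tw=None if yaw_y is None else -(((yaw_y-cur)+90)%180-90)
    print('shift',d.round(2),'twist',tw and round(tw,2),'cur yaw',round(cur,2)); return d,tw
E
python3 - <<'E'
from h import *
plan((0.45,0.2,0.23),45); plan((0.585,-0.36,0.2),30)
E
```

```text
shift [-3.286e+01 -2.828e+01  1.000e-02] twist 20.83 cur yaw 65.83
shift [-68.1  -73.84   3.09] twist 35.83 cur yaw 65.83
```

Request:
play_rows(
  series=[
    {"x":-33,"y":-28,"z":0,"twist":20,"claw":0},
    {"x":-33,"y":-28,"z":0,"twist":20,"claw":0},
    {"x":-33,"y":-28,"z":0,"twist":20,"claw":0},
    {"x":-33,"y":-28,"z":0,"twist":20,"claw":0},
    {"x":-33,"y":-28,"z":0,"twist":20,"claw":0},
    {"x":-33,"y":-28,"z":0,"twist":20,"claw":0},
    {"x":-33,"y":-28,"z":0,"twist":20,"claw":0},
    {"x":-33,"y":-28,"z":0,"twist":20,"claw":0},
    {"x":-33,"y":-28,"z":0,"twist":20,"claw":0},
    {"x":-68,"y":-74,"z":3,"twist":36,"claw":0},
    {"x":-68,"y":-74,"z":3,"twist":36,"claw":0},
    {"x":-68,"y":-74,"z":3,"twist":36,"claw":0},
  ],
)

```text
t: 1.3
eef_pos: [0.4865, 0.0547, 0.2225]
tool_rot: [[-0.495, 0.869, 0.0], [0.869, 0.495, 0.0], [0.0, 0.0, -1.0]]
contact_force: [0.5, 0.5, 0.4]
opening: 0.999
grip_force: 0.0
```

```bash
python3 - <<'E'
from h import *
plan((0.585,-0.36,0.2),30); print(telemetry.read_state()['eef_pos'])
E
```

```text
shift [-40.9  -11.98   2.24] twist -0.31 cur yaw 29.69
[0.48647181 0.05467661 0.22252922]
```

Request:
play_rows(
  series=[
    {"x":-41,"y":-12,"z":2.2,"claw":0.45},
    {"x":-41,"y":-12,"z":2.2,"claw":0.45},
    {"x":-41,"y":-12,"z":2.2,"claw":0.45},
    {"x":-41,"y":-12,"z":2.2,"claw":0.45},
    {"x":-41,"y":-12,"z":2.2,"claw":0.45},
    {"x":-41,"y":-12,"z":2.2,"claw":0.45},
    {"x":-41,"y":-12,"z":2.2,"claw":0.45},
    {"x":-41,"y":-12,"z":2.2,"claw":0.45},
    {"x":-41,"y":-12,"z":2.2,"claw":0.45},
    {"x":-41,"y":-12,"z":2.2,"claw":0.45},
    {"x":-41,"y":-12,"z":2.2,"claw":0.45},
  ],
)

```text
invalid input
```

```bash
python3 - <<'E'
from h import *
I=info('wrist'); a=snap('wrist','w1.png')
print(I[2],I[3]); print(telemetry.read_state()['eef_pos'],telemetry.read_state()['opening'])
E
```

```text
[0.44822985 0.12240312 0.37617065] [[ 8.69326423e-01  4.73919687e-01  1.40255839e-01]
 [ 4.94237777e-01 -8.34027261e-01 -2.45209191e-01]
 [ 7.67730193e-04  2.82486563e-01 -9.59270948e-01]]
[0.48788526 0.04407431 0.2224251 ] 1.0010423895664962
```

View pics/w1.png

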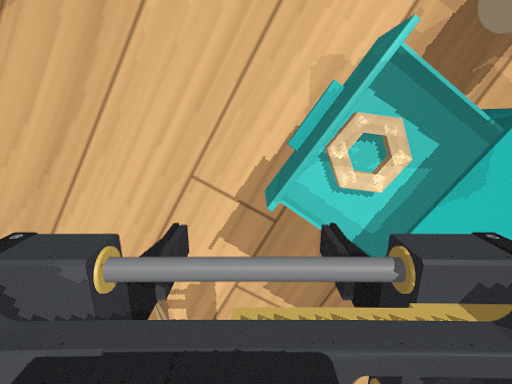

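The call was refused, perhaps because of the missing twist, but the picture is useful. The wrist view shows the drawer and the block, with the hole at about (370,152). I'll retry with full rows.

Request:
play_rows(
  series=[
    {"x":-40,"y":-12,"z":2.2,"twist":0,"claw":0.45},
    {"x":-40,"y":-12,"z":2.2,"twist":0,"claw":0.45},
    {"x":-40,"y":-12,"z":2.2,"twist":0,"claw":0.45},
    {"x":-40,"y":-12,"z":2.2,"twist":0,"claw":0.45},
    {"x":-40,"y":-12,"z":2.2,"twist":0,"claw":0.45},
    {"x":-40,"y":-12,"z":2.2,"twist":0,"claw":0.45},
    {"x":-40,"y":-12,"z":2.2,"twist":0,"claw":0.45},
    {"x":-40,"y":-12,"z":2.2,"twist":0,"claw":0.45},
    {"x":-40,"y":-12,"z":2.2,"twist":0,"claw":0.45},
    {"x":-40,"y":-12,"z":2.2,"twist":0,"claw":0.45},
    {"x":-40,"y":-12,"z":2.2,"twist":0,"claw":0.45},
  ],
)

```text
t: 2.45
eef_pos: [0.5813, -0.3493, 0.2]
tool_rot: [[-0.497, 0.868, -0.001], [0.868, 0.497, 0.001], [0.002, -0.0, -1.0]]
contact_force: [0.1, 0.6, 0.4]
opening: 0.549
grip_force: 0.0
```

```bash
python3 - <<'E'
from h import *
s=telemetry.read_state(); print(s['t'],s['eef_pos'],s['opening'])
I=info('wrist'); np.savez('w2.npz',*I,np.array(s['eef_pos'])); a=snap('wrist','w2.png')
# block in earlier wrist picture
p=np.array([0.44822985,0.12240312,0.37617065]);R=np.array([[8.69326423e-01,4.73919687e-01,1.40255839e-01],[4.94237777e-01,-8.34027261e-01,-2.45209191e-01],[7.67730193e-04,2.82486563e-01,-9.59270948e-01]])
J=(I[0],I[1],p,R); b=cv2.imread('pics/w1.png'); h=cv2.cvtColor(b,cv2.COLOR_BGR2HSV)
m=cv2.inRange(h,(5,30,120),(28,200,255)); m[:, :322]=0; m[:105]=0; m[200:]=0; m[:,418:]=0
m=cv2.morphologyEx(m,cv2.MORPH_CLOSE,np.ones((3,3)))
cs,hi=cv2.findContours(m,cv2.RETR_CCOMP,cv2.CHAIN_APPROX_NONE)
for c,g in zip(cs,hi[0]):
    A=cv2.contourArea(c)
    if A>200:
        M=cv2.moments(c); uv=(M['m10']/M['m00'],M['m01']/M['m00']); ap=cv2.approxPolyDP(cv2.convexHull(c),4,True).reshape(-1,2)
        W=onz('wrist',ap,0.118,J)
        print('hole' if g[3]>=0 else 'outer',A,uv,ap.tolist(),onz('wrist',[uv],0.118,J).round(4),'\n',W[:,:2].round(4).tolist(),'mean',W.mean(0).round(4))
# front panel top edge ends (z~.161)
print('panel',onz('wrist',[(416,15),(267,208)],0.161,J).round(4))
E
```

```text
2.45 [ 0.58128858 -0.34932977  0.19997366] 0.5491900103092507
outer 4932.5 (368.7247508025004, 151.6981246832235) [[354, 113], [402, 120], [411, 160], [381, 191], [338, 185], [326, 146]] [[0.56   0.1475 0.118 ]] 
 [[0.5271, 0.1694], [0.569, 0.1859], [0.5998, 0.1609], [0.5938, 0.122], [0.5533, 0.1061], [0.5216, 0.132]] mean [0.5608 0.1461 0.118 ]
hole 1199.5 (367.1841044879811, 152.35403640405724) [[363, 132], [381, 134], [387, 152], [371, 173], [354, 171], [347, 153]] [[0.5591 0.1463 0.118 ]] 
 [[0.5443, 0.1597], [0.56, 0.1664], [0.5752, 0.1558], [0.5743, 0.1319], [0.5588, 0.1254], [0.5428, 0.1364]] mean [0.5592 0.1459 0.118 ]
panel [[0.513  0.2347 0.161 ]
 [0.4951 0.0626 0.161 ]]
```

View pics/w2.png

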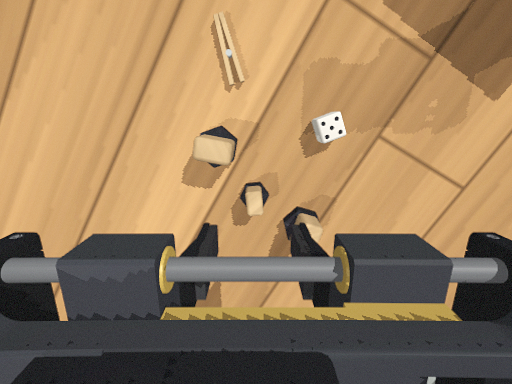

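The wrist view shows the small stamp at (254,197) between the fingers' line, with a large one on each side at (215,147) and (305,222). I'll measure its handle top and angle.

```bash
python3 - <<'E'
from h import *
z=np.load('w2.npz'); I=tuple(z['arr_%d'%i] for i in range(4))
b=cv2.imread('pics/w2.png')
g=b[178:222,236:276].astype(float)
# black foot+handle: handle colour differs from floor in low saturation
h=cv2.cvtColor(b,cv2.COLOR_BGR2HSV)
for y in range(180,220,3): print(y,[tuple(int(v) for v in h[y,x]) for x in range(242,270,4)])
dark=cv2.inRange(h,(0,0,0),(180,255,60)); d=np.zeros_like(dark); d[178:222,236:276]=dark[178:222,236:276]
c=np.vstack([k for k in cv2.findContours(d,0,1)[0] if cv2.contourArea(k)>8])
hull=cv2.convexHull(c); ap=cv2.approxPolyDP(hull,1.5,True).reshape(-1,2); print(ap.tolist()); print(onz('wrist',ap,0.012,I).round(4).tolist())
cv2.imwrite('pics/c2.png',cv2.resize(b[170:230,220:290],None,fx=8,fy=8,interpolation=2))
E
```

```text
180 [(16, 120, 199), (17, 123, 211), (16, 122, 197), (15, 120, 198), (16, 121, 196), (16, 125, 188), (16, 127, 190)]
183 [(16, 124, 207), (15, 124, 111), (11, 70, 58), (102, 28, 46), (90, 7, 35), (16, 131, 171), (17, 123, 189)]
186 [(16, 118, 220), (115, 36, 79), (16, 92, 153), (17, 101, 177), (16, 97, 186), (125, 29, 52), (16, 121, 192)]
189 [(15, 131, 146), (17, 90, 128), (18, 101, 180), (17, 99, 183), (18, 96, 183), (120, 58, 48), (14, 128, 170)]
192 [(14, 68, 56), (17, 100, 156), (18, 92, 214), (18, 91, 225), (18, 88, 227), (122, 68, 49), (107, 47, 49)]
195 [(120, 38, 40), (18, 96, 191), (18, 90, 222), (19, 91, 227), (18, 89, 230), (13, 58, 92), (123, 48, 58)]
198 [(141, 43, 42), (17, 100, 174), (18, 91, 225), (18, 86, 227), (19, 88, 234), (15, 88, 131), (107, 66, 54)]
201 [(12, 108, 99), (18, 104, 162), (19, 86, 225), (18, 85, 234), (19, 84, 242), (17, 101, 177), (14, 120, 157)]
204 [(17, 132, 159), (17, 106, 137), (19, 90, 233), (19, 86, 239), (19, 82, 243), (17, 101, 187), (17, 121, 207)]
207 [(15, 130, 157), (16, 116, 150), (18, 88, 238), (18, 83, 241), (18, 86, 237), (18, 96, 192), (16, 124, 201)]
210 [(15, 125, 153), (15, 129, 148), (18, 83, 241), (18, 85, 238), (18, 88, 225), (18, 88, 214), (16, 121, 201)]
213 [(14, 128, 152), (15, 136, 148), (19, 88, 236), (18, 88, 228), (18, 89, 229), (18, 95, 207), (17, 124, 203)]
216 [(15, 127, 149), (16, 130, 151), (16, 119, 157), (16, 118, 203), (16, 121, 203), (16, 122, 202), (17, 124, 205)]
219 [(16, 128, 152), (15, 129, 152), (16, 132, 184), (16, 119, 205), (17, 122, 203), (17, 121, 202), (17, 123, 206)]
[[260, 183], [267, 192], [264, 203], [245, 204], [241, 198], [245, 185]]
[[0.5918, -0.351, 0.012], [0.606, -0.357, 0.012], [0.6103, -0.3721, 0.012], [0.5889, -0.386, 0.012], [0.5802, -0.3813, 0.012], [0.5761, -0.3631, 0.012]]
```

View pics/c2.png

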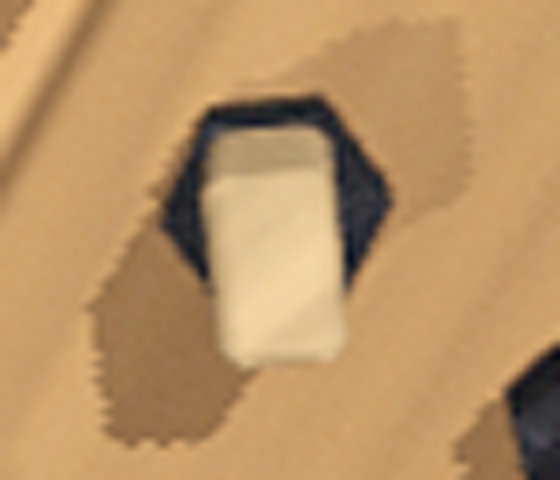

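The crop shows the foot's hexagon corners at crop (165,218), (208,105), (322,98) and (390,200). The handle's top face is at (207,180), (330,172), (345,355) and (228,360).

```bash
python3 - <<'E'
from h import *
z=np.load('w2.npz'); I=tuple(z['arr_%d'%i] for i in range(4))
f=lambda q:np.array(q)/8+[220,170]-0.44
T=onz('wrist',f([(207,180),(330,172),(345,355),(228,360)]),0.044,I)
F=onz('wrist',f([(165,218),(208,105),(322,98),(390,200)]),0.012,I)
print('handle ctr',T.mean(0).round(4),'sides',np.linalg.norm(T-np.roll(T,-1,0),axis=1).round(4))
a=lambda v:np.degrees(np.arctan2(v[1],v[0])).round(1)
print('x axis yaw',a(T[0]-T[3]),a(T[1]-T[2]),'y',a(T[0]-T[1]),a(T[3]-T[2]))
print('foot ctr',((F[0]+F[3])/2).round(4),np.linalg.norm(F[0]-F[3]),'corner axis',a(F[0]-F[3]),'flat',a(F[1]-F[2]))
plan((*T.mean(0)[:2],0.2),None)
E
```

```text
handle ctr [ 0.5937 -0.3696  0.044 ] sides [0.0184 0.0292 0.018  0.0289]
x axis yaw 125.7 124.7 y -146.4 -147.7
foot ctr [ 0.5938 -0.3697  0.012 ] 0.03743707383071092 corner axis -145.5 flat -146.6
shift [-2.45 -0.03  0.03] twist None cur yaw 29.92
```

```bash
python3 - <<'E'
from h import *
z=np.load('w2.npz'); I=tuple(z['arr_%d'%i] for i in range(4))
b=cv2.imread('pics/w2.png'); h=cv2.cvtColor(b,cv2.COLOR_BGR2HSV)
d=cv2.inRange(h,(0,0,0),(180,255,75))
y=np.radians(33.7); Y=np.array([np.cos(y),np.sin(y)]); X=np.array([np.sin(y),-np.cos(y)]); c=np.array([.5937,-.3696])
for n,(x0,x1,y0,y1) in dict(left=(185,242,120,172),right=(276,330,200,226)).items():
    m=np.zeros_like(d); m[y0:y1,x0:x1]=d[y0:y1,x0:x1]
    hu=cv2.convexHull(max(cv2.findContours(m,0,1)[0],key=cv2.contourArea)).reshape(-1,2)
    W=onz('wrist',hu,0.015,I)[:,:2]-c
    print(n,[(int(u),int(v),round(float(w@X)*1e3),round(float(w@Y)*1e3)) for (u,v),w in zip(hu,W)])
E
```

```text
left [(222, 126, -92, -33), (231, 134, -82, -23), (236, 139, -75, -17), (236, 143, -70, -18), (235, 149, -63, -20), (201, 134, -84, -60), (201, 133, -85, -60), (203, 132, -86, -57), (214, 128, -90, -43), (220, 126, -92, -35)]
right [(299, 207, 19, 58), (313, 211, 26, 77), (315, 213, 29, 80), (316, 215, 32, 81), (316, 217, 35, 81), (305, 225, 45, 66), (285, 225, 44, 39), (283, 219, 35, 37), (288, 214, 28, 44), (296, 207, 19, 54)]
```

Request:
play_rows(
  series=[
    {"x":-2.4,"y":0,"z":4,"twist":-4,"claw":0.6},
    {"x":-2.4,"y":0,"z":8,"twist":-4,"claw":0.6},
    {"x":-2.4,"y":0,"z":12,"twist":-4,"claw":0.6},
    {"x":-2.4,"y":0,"z":12,"twist":-4,"claw":0.6},
  ],
)

```text
t: 2.9
eef_pos: [0.5908, -0.3654, 0.0747]
tool_rot: [[-0.559, 0.829, -0.009], [0.829, 0.559, 0.007], [0.011, -0.003, -1.0]]
contact_force: [-0.7, 1.3, -0.1]
opening: 0.404
grip_force: 0.0
```

```bash
python3 - <<'E'
from h import *
plan((.5937,-.3696,.024),33.7); s=telemetry.read_state(); print(s['eef_pos'],s['opening'],s['contact_force'])
E
```

```text
shift [-0.56  0.02  5.06] twist 0.29 cur yaw 33.99
[ 0.5908318  -0.36539446  0.07470453] 0.4042165350539989 [-0.68973151  1.28126705 -0.0951542 ]
```

Request:
play_rows(
  series=[
    {"x":-0.1,"y":0,"z":2.5,"twist":0,"claw":0.6},
    {"x":-0.1,"y":0,"z":5.0,"twist":0,"claw":0.6},
    {"x":-0.1,"y":0,"z":5.6,"twist":0,"claw":0.6},
    {"x":-0.1,"y":0,"z":5.6,"twist":0,"claw":0.6},
    {"x":-0.1,"y":0,"z":5.6,"twist":0,"claw":0.6},
  ],
)

```text
t: 3.4
eef_pos: [0.5953, -0.3719, 0.0272]
tool_rot: [[-0.558, 0.83, 0.003], [0.83, 0.558, -0.001], [-0.002, 0.002, -1.0]]
contact_force: [0.8, 0.9, -0.4]
opening: 0.399
grip_force: 0.0
```

Request:
play_rows(
  series=[
    {"x":0,"y":0,"z":0,"twist":0,"claw":1},
    {"x":0,"y":0,"z":0,"twist":0,"claw":1},
    {"x":0,"y":0,"z":0,"twist":0,"claw":1},
    {"x":0,"y":0,"z":0,"twist":0,"claw":1},
    {"x":0,"y":0,"z":0,"twist":0,"claw":1},
  ],
  squeeze=20,
)

```text
t: 3.9
eef_pos: [0.5944, -0.372, 0.0258]
tool_rot: [[-0.557, 0.831, 0.001], [0.831, 0.557, -0.0], [-0.001, 0.001, -1.0]]
contact_force: [-1.0, 1.0, 5.8]
opening: 0.231
grip_force: 19.7
```

Request:
play_rows(
  series=[
    {"x":0,"y":0,"z":-2,"twist":0,"claw":1},
    {"x":0,"y":0,"z":-6,"twist":0,"claw":1},
    {"x":0,"y":0,"z":-10,"twist":0,"claw":1},
    {"x":0,"y":0,"z":-14,"twist":0,"claw":1},
    {"x":0,"y":0,"z":-18,"twist":0,"claw":1},
    {"x":0,"y":0,"z":-20,"twist":0,"claw":1},
    {"x":0,"y":0,"z":-20,"twist":0,"claw":1},
  ],
)

```text
t: 4.6
eef_pos: [0.595, -0.3731, 0.2283]
tool_rot: [[-0.557, 0.831, 0.005], [0.831, 0.557, -0.003], [-0.005, 0.003, -1.0]]
contact_force: [-0.6, 0.1, -1.3]
opening: 0.228
grip_force: 19.7
```

```bash
python3 - <<'E'
from h import *
s=telemetry.read_state(); print(s['eef_pos'],s['opening'],s['contact_force'],s['grip_force']); plan((.54,.10,.224),21.3)
E
```

```text
[ 0.59503903 -0.37309617  0.2283488 ] 0.22837592485698394 [-0.59298236  0.12524249 -1.33712986] 19.742525601759553
shift [42.37 21.76  0.27] twist 12.52 cur yaw 33.82
```

Request:
play_rows(
  series=[
    {"x":42,"y":23.5,"z":0,"twist":12.5,"claw":1},
    {"x":42,"y":23.5,"z":0,"twist":12.5,"claw":1},
    {"x":42,"y":23.5,"z":0,"twist":12.5,"claw":1},
    {"x":42,"y":23.5,"z":0,"twist":12.5,"claw":1},
    {"x":42,"y":23.5,"z":0,"twist":12.5,"claw":1},
    {"x":42,"y":23.5,"z":0,"twist":12.5,"claw":1},
    {"x":42,"y":23.5,"z":0,"twist":12.5,"claw":1},
    {"x":42,"y":23.5,"z":0,"twist":12.5,"claw":1},
    {"x":42,"y":23.5,"z":0,"twist":12.5,"claw":1},
    {"x":42,"y":23.5,"z":0,"twist":12.5,"claw":1},
    {"x":42,"y":23.5,"z":0,"twist":12.5,"claw":1},
    {"x":42,"y":23.5,"z":0,"twist":12.5,"claw":1},
  ],
)

```text
t: 5.8
eef_pos: [0.5541, 0.1085, 0.2228]
tool_rot: [[-0.366, 0.931, -0.003], [0.931, 0.366, -0.002], [-0.001, -0.003, -1.0]]
contact_force: [0.5, -0.5, -1.3]
opening: 0.228
grip_force: 19.7
```

```bash
python3 - <<'E'
from h import *
s=telemetry.read_state(); print(s['eef_pos'],s['opening'],s['contact_force'],s['grip_force'])
I=info('wrist'); np.savez('w3.npz',*I); b=snap('wrist','w3.png')
print(proj('wrist',[(.56,.1465,.118)],I)); plan((.56,.1465,.224),21.3)
E
```

```text
[0.55411536 0.10854787 0.22275076] 0.2281635262574021 [ 0.47594108 -0.54947837 -1.34621995] 19.74225124809891
[[273.87015184 163.43490631]]
shift [ 3.49  1.94 -0.09] twist 0.01 cur yaw 21.31
```

View pics/w3.png

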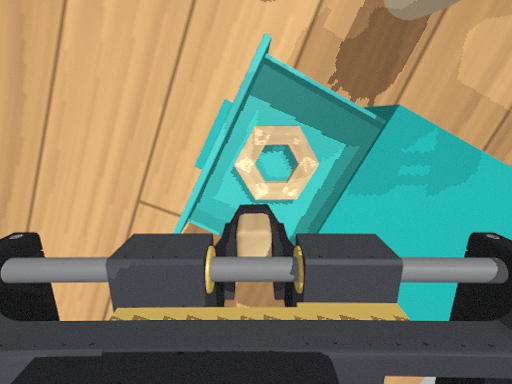

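The wrist view shows the held stamp's foot at about (255,210), and the block with its hole at about (276,163). Their orientations look the same. I'll measure the block and the foot.

```bash
python3 - <<'E'
from h import *
z=np.load('w3.npz'); I=tuple(z['arr_%d'%i] for i in range(4))
b=cv2.imread('pics/w3.png'); h=cv2.cvtColor(b,cv2.COLOR_BGR2HSV)
m=cv2.inRange(h,(5,20,110),(30,200,255)); k=np.zeros_like(m); k[122:203,232:322]=m[122:203,232:322]
k=cv2.morphologyEx(k,cv2.MORPH_CLOSE,np.ones((3,3)))
cs,hi=cv2.findContours(k,cv2.RETR_CCOMP,cv2.CHAIN_APPROX_NONE)
for c,g in zip(cs,hi[0]):
    if cv2.contourArea(c)>300:
        hole=g[3]>=0; ap=cv2.approxPolyDP(cv2.convexHull(c),3,True).reshape(-1,2)
        W=onz('wrist',ap,0.118,I)[:,:2]; C=(W.max(0)+W.min(0))/2
        hc=onz('wrist',c.reshape(-1,2)[:, :],0.118,I)[:,:2]; M=cv2.moments((hc*1e5).astype(np.int32)); cc=np.array([M['m10'],M['m01']])/M['m00']/1e5
        v=W-cc; ang=np.degrees(np.arctan2(v[:,1],v[:,0]))
        print('hole' if hole else 'outer',ap.tolist(),'ctr',cc.round(4),'corner mod60',(ang%60).round(1),'r',np.linalg.norm(v,axis=1).round(4))
d=cv2.inRange(h,(0,0,0),(180,255,60))
print(''.join('\n%d '%y+''.join('#' if d[y,x] else '.' for x in range(210,300)) for y in range(198,236,2)))
E
```

```text
outer [[299, 126], [317, 166], [296, 198], [255, 199], [234, 165], [254, 127]] ctr [0.562  0.1471] corner mod60 [21.2 18.  22.3 21.9 23.4 23.3] r [0.0408 0.0398 0.0406 0.0413 0.0408 0.0404]
hole [[265, 144], [286, 143], [297, 164], [286, 181], [265, 181], [254, 162]] ctr [0.5614 0.1478] corner mod60 [21.9 25.  18.  21.7 22.3 19.4] r [0.0208 0.021  0.0207 0.021  0.0208 0.021 ]

198 ..........................................................................................
200 ..........................................................................................
202 ..........................................................................................
204 ..........................................................................................
206 ..............................#############################...............................
208 .............................###############################..............................
210 ...........................##################################.............................
212 ..........................#########################
[... 384 characters left out ...]
.....###.###.......................
222 .....................#######.................................#######......................
224 ................############.................................############.................
226 ...............########..##..................................#############................
228 ...............########.###...................................############................
230 ..............#########.##....................................###.#########...............
232 ..............############....................................#############...............
234 .............#######.#####....................................##############..............
```

```bash
python3 - <<'E'
from h import *
z=np.load('w3.npz'); I=tuple(z['arr_%d'%i] for i in range(4))
s=telemetry.read_state(); R=np.array(s['tool_rot']).reshape(3,3); p=np.array(s['eef_pos'])
W=onz('wrist',[(239.5,205.2),(268.7,205.2)],0.197,I); L=(W-p)@R
print(L.round(4), np.linalg.norm(W[0]-W[1]))
mid=L.mean(0); e=L[1]-L[0]; print('edge ang in tool',np.degrees(np.arctan2(e[1],e[0])),'foot centre tool x,y',mid[0]-0.017,mid[1])
E
```

```text
[[ 0.0189 -0.0097  0.0262]
 [ 0.0189  0.0108  0.0262]] 0.0205549141366633
edge ang in tool 89.86488599360547 foot centre tool x,y 0.0018986538928803046 0.000529270008314417
```

```bash
python3 - <<'E'
from h import *
plan((.5624,.1456,.155),21.6)
E
```

```text
shift [3.32 2.15 6.81] twist -0.29 cur yaw 21.31
```

Request:
play_rows(
  series=[
    {"x":3.3,"y":2.1,"z":0,"twist":0,"claw":1},
    {"x":3.3,"y":2.1,"z":0,"twist":0,"claw":1},
    {"x":3.3,"y":2.1,"z":3,"twist":0,"claw":1},
    {"x":3.3,"y":2.1,"z":5,"twist":0,"claw":1},
    {"x":3.3,"y":2.1,"z":6.5,"twist":0,"claw":1},
    {"x":3.3,"y":2.1,"z":6.5,"twist":0,"claw":1},
    {"x":3.3,"y":2.1,"z":6.5,"twist":0,"claw":1},
    {"x":3.3,"y":2.1,"z":6.5,"twist":0,"claw":1},
  ],
)

```text
t: 6.65
eef_pos: [0.5638, 0.1462, 0.161]
tool_rot: [[-0.363, 0.932, 0.002], [0.932, 0.363, 0.001], [-0.0, 0.002, -1.0]]
contact_force: [0.4, -0.3, -1.2]
opening: 0.226
grip_force: 19.7
```

```bash
cat > st.py <<'E'
from h import *
s=telemetry.read_state(); print(s['t'],np.round(s['eef_pos'],4),np.round(s['contact_force'],1),np.round(s['wrist_torque'],2),s['opening'])
plan((.5624,.1456,.134),21.6)
E
python3 st.py
```

```text
6.65 [0.5638 0.1462 0.161 ] [ 0.4 -0.3 -1.2] [-0.06  0.01  0.02] 0.22551953163265692
shift [-0.   -0.15  2.7 ] twist -0.3 cur yaw 21.3
```

Request:
play_rows(
  series=[
    {"x":0,"y":-0.1,"z":0.4,"twist":0,"claw":1},
    {"x":0,"y":-0.1,"z":0.8,"twist":0,"claw":1},
    {"x":0,"y":-0.1,"z":1.2,"twist":0,"claw":1},
    {"x":0,"y":-0.1,"z":1.4,"twist":0,"claw":1},
    {"x":0,"y":-0.1,"z":1.4,"twist":0,"claw":1},
    {"x":0,"y":-0.1,"z":1.4,"twist":0,"claw":1},
  ],
)

```text
t: 7.25
eef_pos: [0.562, 0.146, 0.1458]
tool_rot: [[-0.364, 0.931, 0.0], [0.931, 0.364, -0.0], [-0.0, 0.0, -1.0]]
contact_force: [0.0, -0.5, -0.3]
opening: 0.233
grip_force: 19.7
```

Request:
play_rows(
  series=[
    {"x":0,"y":0,"z":0.2,"twist":0,"claw":1},
    {"x":0,"y":0,"z":0.4,"twist":0,"claw":1},
    {"x":0,"y":0,"z":0.4,"twist":0,"claw":1},
  ],
)

```text
t: 7.55
eef_pos: [0.5617, 0.1459, 0.1415]
tool_rot: [[-0.364, 0.931, -0.0], [0.931, 0.364, -0.0], [-0.0, -0.001, -1.0]]
contact_force: [0.0, 0.1, -1.1]
opening: 0.234
grip_force: 19.7
```

No contact yet, so I'll keep going down.

Request:
play_rows(
  series=[
    {"x":0,"y":0,"z":0.2,"twist":0,"claw":1},
    {"x":0,"y":0,"z":0.4,"twist":0,"claw":1},
    {"x":0,"y":0,"z":0.4,"twist":0,"claw":1},
  ],
)

```text
t: 7.85
eef_pos: [0.5617, 0.1459, 0.1374]
tool_rot: [[-0.364, 0.931, -0.001], [0.931, 0.364, -0.0], [0.0, -0.001, -1.0]]
contact_force: [0.0, 0.8, -1.5]
opening: 0.23
grip_force: 19.7
```

Request:
play_rows(
  series=[
    {"x":0,"y":0,"z":0.15,"twist":0,"claw":1},
    {"x":0,"y":0,"z":0.2,"twist":0,"claw":1},
    {"x":0,"y":0,"z":0.2,"twist":0,"claw":1},
  ],
)

```text
t: 8.15
eef_pos: [0.5619, 0.146, 0.1357]
tool_rot: [[-0.364, 0.931, -0.0], [0.931, 0.364, -0.0], [0.0, -0.0, -1.0]]
contact_force: [0.1, 0.0, -1.2]
opening: 0.231
grip_force: 19.7
```

Request:
play_rows(
  series=[
    {"x":0,"y":0,"z":0.1,"twist":0,"claw":1},
    {"x":0,"y":0,"z":0.2,"twist":0,"claw":1},
    {"x":0,"y":0,"z":0.2,"twist":0,"claw":1},
  ],
)

```text
t: 8.45
eef_pos: [0.5618, 0.1459, 0.1337]
tool_rot: [[-0.364, 0.931, -0.0], [0.931, 0.364, -0.0], [0.0, -0.0, -1.0]]
contact_force: [-1.2, 0.7, -0.9]
opening: 0.229
grip_force: 19.7
```

Request:
play_rows(
  series=[
    {"x":0,"y":0,"z":0.1,"twist":0,"claw":1},
    {"x":0,"y":0,"z":0.2,"twist":0,"claw":1},
    {"x":0,"y":0,"z":0.2,"twist":0,"claw":1},
  ],
)

```text
t: 8.75
eef_pos: [0.562, 0.146, 0.1322]
tool_rot: [[-0.364, 0.931, 0.0], [0.931, 0.364, 0.0], [0.0, 0.0, -1.0]]
contact_force: [-0.8, -0.7, 3.3]
opening: 0.228
grip_force: 19.7
```

Contact at z 0.132. I'll nudge sideways to check whether the stamp is caught in the pocket or resting on top of the block.

Request:
play_rows(
  series=[
    {"x":0.1,"y":0,"z":0,"twist":0,"claw":1},
    {"x":0.2,"y":0,"z":0,"twist":0,"claw":1},
    {"x":0.3,"y":0,"z":0,"twist":0,"claw":1},
    {"x":0.3,"y":0,"z":0,"twist":0,"claw":1},
  ],
)

```text
t: 9.15
eef_pos: [0.5617, 0.1476, 0.1322]
tool_rot: [[-0.363, 0.932, 0.002], [0.932, 0.363, -0.001], [-0.002, 0.001, -1.0]]
contact_force: [1.6, -4.2, 4.1]
opening: 0.226
grip_force: 19.8
```

Request:
play_rows(
  series=[
    {"x":-0.2,"y":0,"z":0,"twist":0,"claw":1},
    {"x":-0.4,"y":0,"z":0,"twist":0,"claw":1},
    {"x":-0.6,"y":0,"z":0,"twist":0,"claw":1},
    {"x":-0.6,"y":0,"z":0,"twist":0,"claw":1},
  ],
)

```text
t: 9.55
eef_pos: [0.5623, 0.1466, 0.1322]
tool_rot: [[-0.366, 0.931, -0.001], [0.931, 0.366, 0.005], [0.005, 0.001, -1.0]]
contact_force: [-1.8, 2.9, 6.7]
opening: 0.227
grip_force: 19.8
```

Request:
play_rows(
  series=[
    {"x":0.3,"y":0.1,"z":0,"twist":0,"claw":1},
    {"x":0.3,"y":0.3,"z":0,"twist":0,"claw":1},
    {"x":0.3,"y":0.4,"z":0,"twist":0,"claw":1},
    {"x":0.3,"y":0.4,"z":0,"twist":0,"claw":1},
  ],
)

```text
t: 9.95
eef_pos: [0.5642, 0.1472, 0.1322]
tool_rot: [[-0.364, 0.931, -0.004], [0.931, 0.364, -0.0], [0.001, -0.003, -1.0]]
contact_force: [-5.4, -3.8, 9.5]
opening: 0.231
grip_force: 19.8
```

Request:
play_rows(
  series=[
    {"x":0,"y":-0.2,"z":0,"twist":0,"claw":1},
    {"x":0,"y":-0.5,"z":0,"twist":0,"claw":1},
    {"x":0,"y":-0.8,"z":0,"twist":0,"claw":1},
    {"x":0,"y":-0.8,"z":0,"twist":0,"claw":1},
  ],
)

```text
t: 10.35
eef_pos: [0.5593, 0.1467, 0.1323]
tool_rot: [[-0.365, 0.931, 0.004], [0.931, 0.365, 0.003], [0.002, 0.005, -1.0]]
contact_force: [4.5, 2.1, 2.2]
opening: 0.231
grip_force: 19.9
```

Request:
play_rows(
  series=[
    {"x":0,"y":0.2,"z":0,"twist":0,"claw":1},
    {"x":0,"y":0.4,"z":0.1,"twist":0,"claw":1},
    {"x":0,"y":0.4,"z":0.1,"twist":0,"claw":1},
  ],
)

```text
t: 10.65
eef_pos: [0.5611, 0.1467, 0.1321]
tool_rot: [[-0.364, 0.931, -0.002], [0.931, 0.364, 0.001], [0.002, -0.002, -1.0]]
contact_force: [-4.5, -0.7, 12.2]
opening: 0.228
grip_force: 19.9
```

Sideways play is only about 2–4 mm, and z holds firm at 0.132 under 12 N. To check the height I'll triangulate the front panel's top, which is 53 mm above the floor.

```bash
python3 - <<'E'
from h import *
z=np.load('w3.npz'); I3=tuple(z['arr_%d'%i] for i in range(4))
p=np.array([0.44822985,0.12240312,0.37617065]);R=np.array([[8.69326423e-01,4.73919687e-01,1.40255839e-01],[4.94237777e-01,-8.34027261e-01,-2.45209191e-01],[7.67730193e-04,2.82486563e-01,-9.59270948e-01]])
I1=(I3[0],I3[1],p,R)
def tri(obs):
    A=np.zeros((3,3));b=np.zeros(3)
    for n,uv,I in obs:
        o,d=rays(n,[uv],I); d=d[0]/np.linalg.norm(d[0]); M=np.eye(3)-np.outer(d,d); A+=M;b+=M@o
    return np.linalg.solve(A,b)
It=info('top')
print('panel +y corner w1,w3',tri([('w',(416,15),I1),('w',(266,36),I3)]))
print('block outer ctr w1,w3',tri([('w',(368.5,151.8),I1),('w',(275.9,163),I3)]))
print('block w3,top', tri([('w',(275.9,163),I3),('top',(204.3,214.5),It)]))
for n,f in (('side','side1.png'),('wrist','w4.png')): snap(n,f)
a=cv2.imread('pics/side1.png')[180:270,210:310]; b=cv2.imread('pics/w4.png')[130:250,180:340]
cv2.imwrite('pics/c4.png',np.hstack([cv2.resize(a,(400,360),interpolation=2),cv2.resize(b,(400,360),interpolation=2)]))
E
```

```text
panel +y corner w1,w3 [0.51379215 0.23494679 0.15938901]
block outer ctr w1,w3 [0.56196602 0.14741074 0.11379388]
block w3,top [0.56110223 0.14695671 0.11395493]
```

View pics/c4.png

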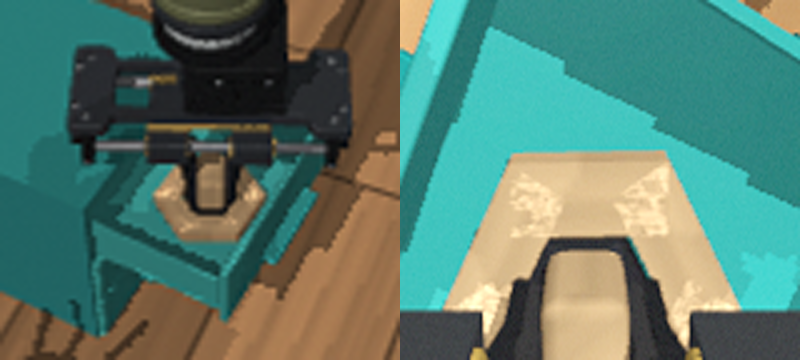

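The picture shows the foot inside the block's hole. The panel top at 0.159 puts the pocket floor at 0.106, and the stamp's underside is at 0.106, so it is seated. I'll ease off, release and lift.

Request:
play_rows(
  series=[
    {"x":0,"y":0,"z":-0.15,"twist":0,"claw":1},
    {"x":0,"y":0,"z":-0.15,"twist":0,"claw":1},
    {"x":0,"y":0,"z":-0.15,"twist":0,"claw":0.65},
    {"x":0,"y":0,"z":-0.15,"twist":0,"claw":0.65},
    {"x":0,"y":0,"z":-0.15,"twist":0,"claw":0.65},
    {"x":0,"y":0,"z":-0.15,"twist":0,"claw":0.65},
  ],
)

```text
t: 11.35
eef_pos: [0.5616, 0.1457, 0.1318]
tool_rot: [[-0.364, 0.932, -0.001], [0.932, 0.364, -0.0], [-0.0, -0.001, -1.0]]
contact_force: [-0.4, -0.2, -0.1]
opening: 0.344
grip_force: 0.0
```

Request:
play_rows(
  series=[
    {"x":0,"y":0,"z":-1,"twist":0,"claw":0.65},
    {"x":0,"y":0,"z":-2.5,"twist":0,"claw":0.65},
    {"x":0,"y":0,"z":-5,"twist":0,"claw":0.65},
    {"x":0,"y":0,"z":-8,"twist":0,"claw":0.65},
    {"x":-4,"y":-2,"z":-9,"twist":0,"claw":0.65},
    {"x":-4,"y":-2,"z":-9,"twist":0,"claw":0.65},
    {"x":-4,"y":-2,"z":-9,"twist":0,"claw":0.65},
  ],
)

```text
t: 12.05
eef_pos: [0.5586, 0.1, 0.2244]
tool_rot: [[-0.361, 0.933, 0.003], [0.933, 0.361, 0.002], [0.0, 0.003, -1.0]]
contact_force: [0.2, 0.4, -0.1]
opening: 0.35
grip_force: 0.0
```

```bash
python3 st.py; python3 - <<'E'
from h import *
I=info('wrist'); np.savez('w5.npz',*I); snap('wrist','w5.png')
E
```

```text
12.05 [0.5586 0.1    0.2244] [ 0.2  0.4 -0.1] [0.02 0.01 0.02] 0.3501795828399884
shift [4.11 1.97 9.04] twist -0.45 cur yaw 21.15
```

View pics/w5.png

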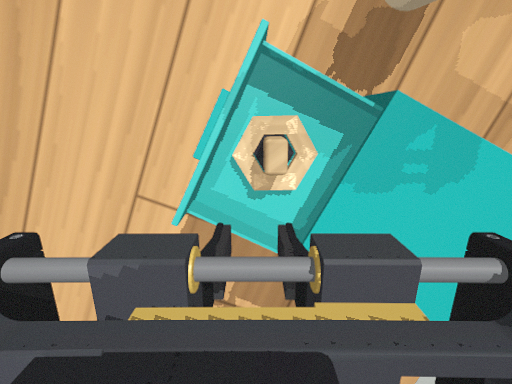

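The stamp sits seated in the pocket at (275,153), its black foot inside the hole. Next I'll find the front panel and its direction.

```bash
python3 - <<'E'
from h import *
z=np.load('w5.npz'); I=tuple(z['arr_%d'%i] for i in range(4))
W=onz('wrist',[(264,20),(174,223)],0.159,I); d=W[0]-W[1]; yaw=np.degrees(np.arctan2(-d[0],d[1])); m=W.mean(0)
print(W.round(4),np.linalg.norm(d),yaw,m)
# unit top front edge: pixel picks
T=onz('wrist',[(398,91)],0.165,I); print('unit front +y corner',T)
x=np.array([np.cos(np.radians(yaw)),np.sin(np.radians(yaw)),0]); np.savez('front.npz',m=m,x=x)
c=m-0.045*x; plan((c[0],c[1],0.224),yaw); plan((c[0],c[1],0.147),yaw); print('open approx',(T[0]-m)@x)
E
```

```text
[[0.5145 0.2355 0.159 ]
 [0.4983 0.0635 0.159 ]] 0.1728144557707127 -5.379786597112682 [0.50644598 0.14951356 0.159     ]
unit front +y corner [[0.62418008 0.2267946  0.165     ]]
shift [ 8.38 -7.09 -0.06] twist 26.66 cur yaw 21.28
shift [ 8.37 -7.11  7.64] twist 26.66 cur yaw 21.28
open approx 0.10996984825840064
```

Request:
play_rows(
  series=[
    {"x":8.4,"y":-7.1,"z":0,"twist":26.5,"claw":1},
    {"x":8.4,"y":-7.1,"z":0,"twist":26.5,"claw":1},
    {"x":8.4,"y":-7.1,"z":0,"twist":26.5,"claw":1},
    {"x":8.4,"y":-7.1,"z":0,"twist":26.5,"claw":1},
    {"x":8.4,"y":-7.1,"z":0,"twist":26.5,"claw":1},
    {"x":8.4,"y":-7.1,"z":4,"twist":26.5,"claw":1},
    {"x":8.4,"y":-7.1,"z":7.6,"twist":26.5,"claw":1},
    {"x":8.4,"y":-7.1,"z":7.6,"twist":26.5,"claw":1},
    {"x":8.4,"y":-7.1,"z":7.6,"twist":26.5,"claw":1},
  ],
)

```text
t: 13.0
eef_pos: [0.4614, 0.1537, 0.1466]
tool_rot: [[0.09, 0.996, -0.001], [0.996, -0.09, -0.001], [-0.001, -0.001, -1.0]]
contact_force: [0.2, 0.3, 0.8]
opening: 0.003
grip_force: 0.0
```

```bash
python3 - <<'E'
from h import *
f=np.load('front.npz'); s=telemetry.read_state(); p=np.array(s['eef_pos']); print(p,s['opening'],s['contact_force'],'gap to face',(f['m']-p)@f['x'], np.array(s['tool_rot'])[:,:2])
E
```

```text
[0.46139195 0.15374335 0.14660444] 0.003260206398995555 [0.20306222 0.31439553 0.82617254] gap to face 0.045252142182703396 [[ 8.95352162e-02  9.95983479e-01]
 [ 9.95983111e-01 -8.95357771e-02]
 [-1.04337248e-03 -5.03861923e-04]]
```

Request:
play_rows(
  series=[
    {"x":0,"y":1,"z":0,"twist":0,"claw":1},
    {"x":0,"y":2,"z":0,"twist":0,"claw":1},
    {"x":0,"y":2.5,"z":0,"twist":0,"claw":1},
    {"x":0,"y":3,"z":0,"twist":0,"claw":1},
    {"x":0,"y":3.5,"z":0,"twist":0,"claw":1},
    {"x":0,"y":4,"z":0,"twist":0,"claw":1},
    {"x":0,"y":4.5,"z":0,"twist":0,"claw":1},
    {"x":0,"y":5,"z":0,"twist":0,"claw":1},
  ],
)

```text
t: 13.8
eef_pos: [0.5099, 0.1494, 0.1465]
tool_rot: [[0.09, 0.996, -0.003], [0.996, -0.09, 0.0], [-0.0, -0.003, -1.0]]
contact_force: [-4.6, -0.0, 5.1]
opening: 0.004
grip_force: 3.2
```

Request:
play_rows(
  series=[
    {"x":0,"y":0.6,"z":0,"twist":0,"claw":1},
    {"x":0,"y":1.2,"z":0,"twist":0,"claw":1},
    {"x":0,"y":1.8,"z":0,"twist":0,"claw":1},
    {"x":0,"y":2.4,"z":0,"twist":0,"claw":1},
    {"x":0,"y":3,"z":0,"twist":0,"claw":1},
    {"x":0,"y":3.6,"z":0,"twist":0,"claw":1},
  ],
)

```text
t: 14.4
eef_pos: [0.5458, 0.146, 0.1465]
tool_rot: [[0.09, 0.996, -0.003], [0.996, -0.09, -0.0], [-0.0, -0.003, -1.0]]
contact_force: [-5.3, -1.1, 5.5]
opening: 0.007
grip_force: 3.2
```

Request:
play_rows(
  series=[
    {"x":0,"y":0.6,"z":0,"twist":0,"claw":1},
    {"x":0,"y":1.2,"z":0,"twist":0,"claw":1},
    {"x":0,"y":1.8,"z":0,"twist":0,"claw":1},
    {"x":0,"y":2.4,"z":0,"twist":0,"claw":1},
    {"x":0,"y":3,"z":0,"twist":0,"claw":1},
    {"x":0,"y":3.6,"z":0,"twist":0,"claw":1},
    {"x":0,"y":4.0,"z":0,"twist":0,"claw":1},
  ],
)

```text
t: 15.1
eef_pos: [0.5859, 0.1421, 0.1465]
tool_rot: [[0.09, 0.996, -0.003], [0.996, -0.09, -0.0], [-0.001, -0.003, -1.0]]
contact_force: [-5.1, -1.8, 6.0]
opening: 0.001
grip_force: 3.1
```

Request:
play_rows(
  series=[
    {"x":0,"y":0.3,"z":0,"twist":0,"claw":1},
    {"x":0,"y":0.6,"z":0,"twist":0,"claw":1},
    {"x":0,"y":0.8,"z":0,"twist":0,"claw":1},
  ],
)

```text
t: 15.4
eef_pos: [0.5938, 0.1414, 0.1465]
tool_rot: [[0.09, 0.996, -0.003], [0.996, -0.09, -0.0], [-0.001, -0.003, -1.0]]
contact_force: [-5.9, -0.8, 5.3]
opening: 0.006
grip_force: 3.1
```

Request:
play_rows(
  series=[
    {"x":0,"y":0.2,"z":0,"twist":0,"claw":1},
    {"x":0,"y":0.4,"z":0,"twist":0,"claw":1},
  ],
)

```text
t: 15.6
eef_pos: [0.5976, 0.141, 0.1465]
tool_rot: [[0.09, 0.996, -0.003], [0.996, -0.09, -0.0], [-0.001, -0.003, -1.0]]
contact_force: [-4.8, -0.8, 4.9]
opening: -0.002
grip_force: 3.0
```

Request:
play_rows(
  series=[
    {"x":0,"y":0.2,"z":0,"twist":0,"claw":1},
    {"x":0,"y":0.4,"z":0,"twist":0,"claw":1},
  ],
)

```text
t: 15.8
eef_pos: [0.5995, 0.1408, 0.1465]
tool_rot: [[0.09, 0.996, -0.008], [0.996, -0.09, -0.0], [-0.001, -0.008, -1.0]]
contact_force: [-15.4, -1.0, 11.9]
opening: 0.008
grip_force: 8.1
```

Request:
play_rows(
  series=[
    {"x":0,"y":0.2,"z":0,"twist":0,"claw":1},
    {"x":0,"y":0.3,"z":0,"twist":0,"claw":1},
  ],
)

```text
t: 16.0
eef_pos: [0.5995, 0.1409, 0.1465]
tool_rot: [[0.089, 0.996, -0.015], [0.996, -0.089, 0.0], [-0.001, -0.015, -1.0]]
contact_force: [-21.8, -1.2, 17.7]
opening: 0.005
grip_force: 11.7
```

Request:
play_rows(
  series=[
    {"x":0,"y":0.2,"z":0,"twist":0,"claw":1},
    {"x":0,"y":0.3,"z":0,"twist":0,"claw":1},
  ],
)

```text
t: 16.2
eef_pos: [0.5995, 0.1408, 0.1465]
tool_rot: [[0.089, 0.996, -0.022], [0.996, -0.089, 0.0], [-0.002, -0.022, -1.0]]
contact_force: [-30.2, -2.4, 22.8]
opening: 0.004
grip_force: 16.0
```

The drawer has hit a firm stop. I'll back off, rise and check.

Request:
play_rows(
  series=[
    {"x":0,"y":-0.6,"z":0,"twist":0,"claw":1},
    {"x":0,"y":-1.5,"z":0,"twist":0,"claw":1},
    {"x":0,"y":-4,"z":0,"twist":0,"claw":1},
    {"x":0,"y":-8,"z":-1,"twist":0,"claw":1},
    {"x":0,"y":-11,"z":-5,"twist":0,"claw":1},
    {"x":0,"y":-11,"z":-10,"twist":0,"claw":1},
    {"x":0,"y":-11,"z":-10,"twist":0,"claw":1},
    {"x":0,"y":-11,"z":-10,"twist":0,"claw":1},
  ],
)

```text
t: 17.0
eef_pos: [0.5, 0.1509, 0.2477]
tool_rot: [[0.09, 0.996, 0.004], [0.996, -0.09, 0.002], [0.003, 0.004, -1.0]]
contact_force: [-0.2, -0.3, 0.4]
opening: 0.002
grip_force: 0.0
```

```bash
python3 - <<'E'
from h import *
s=telemetry.read_state(); print(s['t'],s['eef_pos'],s['contact_force'])
a=snap('top','top9.png')[100:260,150:420]; b=snap('side','side9.png')[120:320,170:350]
cv2.imwrite('pics/c9.png',np.hstack([cv2.resize(a,(450,400)),cv2.resize(b,(350,400))]))
E
```

```text
17.0 [0.50002006 0.1509224  0.24770827] [-0.21357477 -0.32012637  0.43449891]
```

View pics/c9.png

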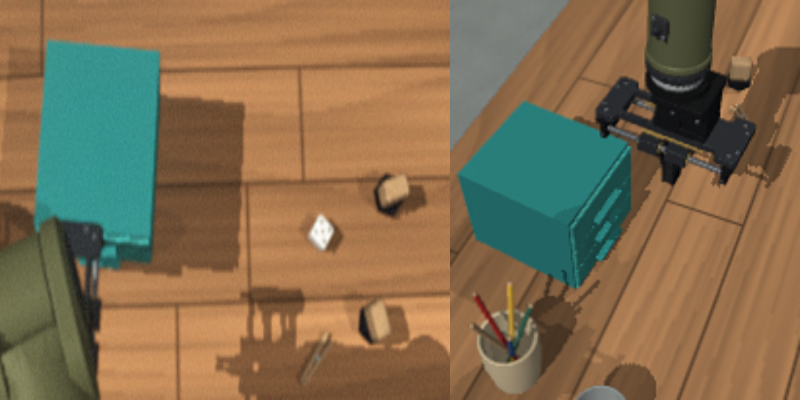

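The pictures show the top drawer flush with the two lower ones and the other things where they were. The stop's position also matches fully shut, so I'll hand in.

```bash
python3 -c "
from h import *
print(robot.job_done())"
```

```text
the job is handed in; nothing more can be done
None
```

The smallest stamp is upright and seated on the pocket's floor, the top drawer is pushed to its firm stop (about 30 N at the end), and the job is handed in at about 17 s; no verdict was returned.

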